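# Level the tilting decorating wheel

## Task

The decorating wheel has been left tilted; level it for the next pot. With the fingertips press down the steel latch paddle above the handle of its tilt arm so that the pawl comes free of the toothed quadrant, and, keeping it pressed, push the arm down past the teeth until the wheel head is level and the arm is fully down on its stop; then let go, so that the latch springs back in. Only press and push: do not raise the arm, and leave the pots, jar, brushes and tool around it where they stand.

Things in the scene. Friction and masses are not known exactly. Their poses are not given: they have to be found in the camera images.
- wheel (a joint): tilt in rad of the wheel head and the tilt arm (one rigid part): 0 = head level, arm on its stop; it starts at about 0.4 to 0.7; smaller = arm lower. Stiff bearing: it stays where left; with the latch free the arm takes 5 to 8 N of push at the paddle. With the latch in, teeth every 0.133 rad stop it going down
- latch (a joint): press of the latch paddle towards the handle, in rad: 0 = sprung up, pawl fully in the teeth (it may rest part-way on a tooth at the start, up to 0.2); the pawl is clear from about 0.20; 0.28 = flat on the handle, its limit. It springs back when let go; right down takes about 4 N at the paddle
- tilt_axis (a point): point on the level tilt axis at the tilt arm's pivot, 150 mm above the table, mid-thickness of the arm. x is level, the way the arm extends; y along the tilt axis; z up. The stand (grey, base 200 x 285 mm, side plates 171 mm tall) is fixed; its middle lies 137 mm along +y from here. The arm leaves here at (tilt - 0.30) rad above level
- paddle (a point): middle of the upper face of the latch paddle: flat steel plate 26 mm wide, 113 mm long, standing off above the black grip, in line with it. x runs outward along it, z is its upper normal. It points (tilt - 0.02 - latch) rad above level; this point lies 88 mm along it and 17 mm above the latch pin. Pressing turns it about that pin, then pushes the arm down about the tilt axis
- wheel_top (a point): centre of the upper face of the round aluminium wheel head, 200 mm diameter, 12 mm thick, 46 mm from the tilt axis; z is the face's normal
- glaze_jar: closed glaze jar with a black lid, 60 mm diameter, 75 mm tall, standing beside the tilt arm's handle; origin under its centre. Bystander
- tea_cup: unglazed tea cup, 74 mm across the rim, 62 mm tall, standing beside the stand near the toothed quadrant; origin under its centre. Bystander
- bisque_bowl: unglazed bowl, 124 mm across, 55 mm tall, on the side away from the tilt arm; origin under its centre. Bystander
- tumbler: plastic tumbler with rinse-water stains, 92 mm across, 152 mm tall, on the side away from the tilt arm; origin under its centre. Bystander
- liner_brush: thin wooden paint brush, 190 mm long, 11 mm thick, lying on the table behind the stand; origin under its middle, x along it. Bystander
- wash_brush: thicker wooden paint brush, 210 mm long, lying on the table on the side away from the tilt arm; origin under its middle. Bystander
- modelling_tool: flat wooden modelling tool, 160 mm long, 14 mm wide, lying on the table on the tilt arm's side, out beyond the tea cup; origin under its middle. Bystander
- handle_end (a point): point on the tilt arm's centre line 200 mm out from the tilt axis, near the end of its handle (a round black grip, 22 mm thick, from 106 to 211 mm out). The latch turns on a pin on the same line, 75 mm out

How it is judged:
On the way, in this order (a step that is already met when the one before it is completed fails the run):
1. the fingers press the latch paddle and free the pawl while the arm is still up (value of joint latch above 0.21 rad and contact force between the fingers and latch above 0.5 N and value of joint wheel above 0.3 rad), for 0.05 s.
2. the arm is down on its stop and the wheel head level (value of joint wheel below 0.035 rad), for 0.1 s.
At the end, for the whole second after the job is handed in: the tilt arm is down on its stop with the wheel head level within 0.035 rad (2 degrees), the latch paddle has sprung back up (below 0.12 rad) with the pawl in the teeth, and all is at rest (value of joint wheel below 0.035 rad and value of joint latch below 0.12 rad and angle between wheel_top's own z axis and vertical below 0.04 rad and angular speed of wheel below 0.05 rad/s); the robot touches nothing.
It fails at once if the tilt arm is raised (value of joint wheel above 0.74 rad or (velocity of joint wheel above 0.25 rad/s and value of joint wheel above 0.1 rad)).
It fails at once if a pot, jar, brush or tool is moved by more than 20 mm, or lifted (distance of any of glaze_jar, tea_cup, bisque_bowl, tumbler, liner_brush, wash_brush, modelling_tool from where it was at the start of the episode above 0.02 m).
It also fails if it takes over 38 s, if anything falls off the work surface, if the arm or the gripper's body presses on something with over 40 N, if the wrist force passes 120 N, or if a joint passes its speed limit or range.

## Robot

A 7-joint arm with a two-finger parallel gripper is mounted at the origin on the work surface. World frame = base frame: x ahead of the robot, y to its left, z up, the work surface at z = 0. Lengths are in m, angles in rad, forces in N, time in s.
With the tool pointing down it reaches from about 0.425 to 0.925 m from the base axis. Payload 6.8 kg.
Tool frame: the origin (TCP) lies at the very end of the fingers, on their centre line; the grasp point (between the pads) lies 19 mm behind it (r.grip_depth is the distance from the TCP to the grasp point, in m); z points along the fingers, x is the direction in which the jaws open and shut, and the axes are right-handed (so a half turn about z gives the same grasp; the last joint's range is limited). The gripper opens to 85 mm and grips with 20 to 120 N. Pads are 22 mm wide; open, the fingers measure 114 mm over their backs; the gripper's body (76 mm by 85 mm) begins 54 mm behind the grasp point. The pads swing forward as they close: fully open they stand 13 mm farther back than shut.
Start: joints at [1.018, 0.477, 0.022, 1.555, -0.011, 1.109, -0.083], TCP at [0.29, -0.609, 0.231] pointing down, gripper open.
Joint ranges: [-2.96, 2.96], [-0.34, 2.1], [-1.41, 1.46], [0.24, 2.44], [-1.37, 4.51], [0.17, 1.92], [-2.96, 2.96]. Speed limits (rad/s): [2.39, 2.39, 3.14, 3.14, 3.14, 3.14, 3.14].

## Interface

Orientations are given as a rotation vector (axis times angle).
In Python, from bench import r gives the robot as it stands.
- The arm moves only by the shell command python3 -m handwheel 'ROWS' [OPENING] [FORCE]. ROWS is JSON, a list of rows, each a list of 6 numbers: the shift along the tool's x, y, z in m, then the turn, a rotation vector about the tool's x, y, z in rad. A call has 1 to 5 rows; each row is the pose to reach, as a shift and turn from the pose measured when the call began, along the tool's axes at that moment; what a row does not reach only later rows make up. A row lasts 1/8 s, in which the tool goes at most 62.5 mm and 10.7 degrees, less where a joint would pass 70% of its speed; a pose out of reach is approached as far as the arm can. A call with a gripper value outside its range is refused whole. OPENING is the opening, from 0 (shut) to 1 (fully open), set as the call begins (- or left out, the last holds). The fingers move at their own pace and stop on an object; FORCE is the grip in N (left out, the last holds). Time passes only in rows, so rows that repeat a pose let the fingers close. It gives the time, the measured TCP pose, the force and the opening at its end, in the units of the state.
- r.get_obs(): the state, without advancing time (a new reading comes with each control period).
- r.grab_frame(name): name is "scene" or "top"; returns a dict with "pixels" (400x640x3 uint8, red, green, blue), "K" (3x3 intrinsics, pixels), "k1" (the pictures are not rectified: a ray, as slopes to the right and down, at radius r is drawn at 1 + k1 r^2 times it, then the intrinsics apply), "rvec" (rotation vector, rad) and "tvec" (3), from world to camera coordinates, as OpenCV has them. Camera axes: x right, y down, z forward; pixel columns grow to the right and rows downward; lengths in m; the calibration is good to about 2 mm. A picture is of the moment at which its call begins. There is no depth.
- r.hand_in(): hands the job in, once; it reports no verdict.
The state is a dict: "clock": time; "joints": joint angles; "qvel": joint speeds; "tau": joint torques, N m; "tcp_pos": TCP position; "orientation": TCP orientation; "contact_force": force on the tool from outside, world axes, zero at the start; "moment": the same for the moment, N m; "grip_width": finger opening in m.
Only numpy, scipy, OpenCV 4.12 (cv2) and the standard library are available. Lean on these libraries where they do the work, as an engineer would, in place of code of your own. Each camera call takes 0.05 s, during which the arm holds its last target. There are 200 camera calls.

## Working session

There is one attempt and no reset: what is moved stays moved. The work goes in short steps, Python scripts to look and compute and a shell command to move; the robot and the scene stay as the last step left them, time stands still between calls to the robot, and variables do not carry over. Pictures are saved under pics/ and viewed, on a budget of 10 in all, crops included, one or two more only if the job needs it, and the job is handed in when it is done.

```bash
mkdir -p pics; ls; python3 - <<'E'
from bench import r
import cv2,numpy as np,pickle
d={}
for n in("scene","top"):
    f=r.grab_frame(n);d[n]=f
    cv2.imwrite(f"pics/{n}0.png",f["pixels"][:,:,::-1])
    R=cv2.Rodrigues(np.array(f["rvec"]))[0];print(n,f["K"],f["k1"],-R.T@np.array(f["tvec"]),R[2])
pickle.dump(d,open("f0.pkl","wb"))
print(r.get_obs())
E
```

```text
pics
scene [[432.0125638    0.         320.16903561]
 [  0.         432.0125638  200.37552762]
 [  0.           0.           1.        ]] -0.1134565332362289 [1.16237873 0.19538011 1.13400845] [-0.53772685 -0.10800647 -0.83617249]
top [[447.30049699   0.         323.37089075]
 [  0.         447.30049699 203.27814257]
 [  0.           0.           1.        ]] -0.0197993128442627 [0.41397905 0.08600953 1.1906071 ] [ 0.11057407 -0.01508419 -0.99375341]
{'clock': 0.1, 'joints': array([ 1.01791783,  0.47772842,  0.02235496,  1.55634083, -0.0115088 ,
        1.10931763, -0.08310843]), 'qvel': array([-0.00090704, -0.0025362 , -0.00088424, -0.00181056,  0.00036869,
        0.0013298 , -0.0005195 ]), 'tau': array([ 3.91117675e-03, -5.97768867e+01,  1.61395703e+00, -2.81954134e+01,
        1.29244136e-02,  5.16170127e-03, -3.43508987e-05]), 'tcp_pos': array([ 0.29017921, -0.60885044,  0.23042078]), 'orientation': array([-2.65602920e+00,  1.67635623e+00,  2.30672946e-03]), 'contact_force': array([0.3099548 , 1.19301303, 0.3987549 ]), 'moment': array([-0.02366922,  0.01525769,  0.0370385 ]), 'grip_width': 0.0852056287891786}
```

View pics/scene0.png

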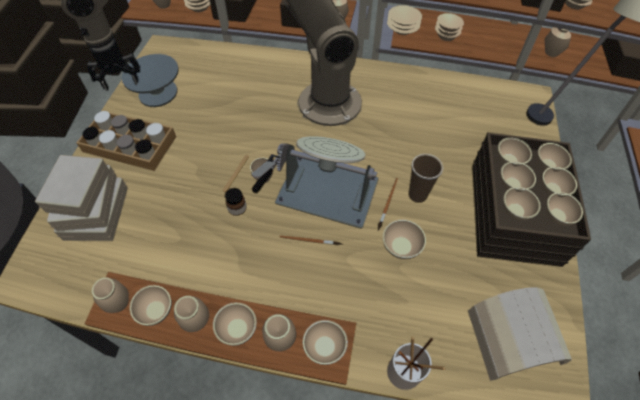

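View pics/top0.png

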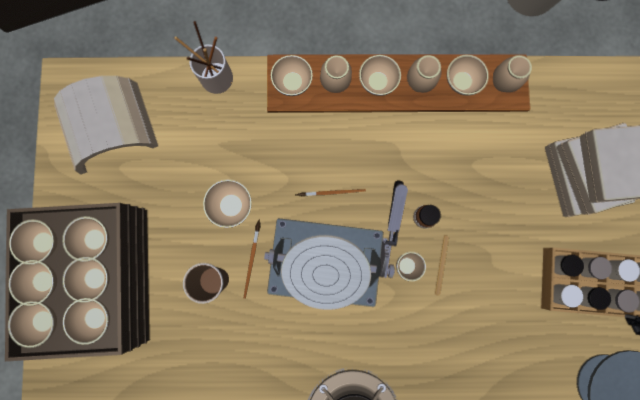

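The scene view shows the stand at (325,185), with the arm handle at (263,180) beside the jar (235,200) and the cup (262,168). In the top view the arm runs from about (388,265) to (399,182), extending away from the robot, with the jar at (428,215). Next I'll zoom in on both.

```bash
cat > h.py <<'E'
import cv2,numpy as np,pickle
from scipy.spatial.transform import Rotation as Rot
def ray(f,uv):
    K=np.array(f["K"]);D=np.array([f["k1"],0,0,0.])
    n=cv2.undistortPoints(np.array([[uv]],float),K,D)[0,0]
    R=cv2.Rodrigues(np.array(f["rvec"]))[0]
    d=R.T@np.array([*n,1]);c=-R.T@np.array(f["tvec"]);return c,d/np.linalg.norm(d)
def plane(f,uv,z):
    c,d=ray(f,uv);return c+d*(z-c[2])/d[2]
def tri(f1,u1,f2,u2):
    c1,d1=ray(f1,u1);c2,d2=ray(f2,u2)
    s,t=np.linalg.lstsq(np.array([d1,-d2]).T,c2-c1,rcond=None)[0]
    a,b=c1+s*d1,c2+t*d2;return (a+b)/2,np.linalg.norm(a-b)
def proj(f,p):
    return cv2.projectPoints(np.array(p,float).reshape(-1,3),np.array(f["rvec"]),np.array(f["tvec"]),np.array(f["K"]),np.array([f["k1"],0,0,0.]))[0][:,0]
E
python3 - <<'E'
import cv2,pickle,numpy as np
d=pickle.load(open("f0.pkl","rb"))
a=d["scene"]["pixels"][125:225,215:385,::-1];b=d["top"]["pixels"][170:310,360:460,::-1]
a=cv2.resize(a,None,fx=4.5,fy=4.5,interpolation=2);b=cv2.resize(b,None,fx=4.2,fy=4.2,interpolation=2)
cv2.imwrite("pics/sc1.png",a);cv2.imwrite("pics/tc1.png",b)
E
```

```text
(no output)
```

View pics/sc1.png

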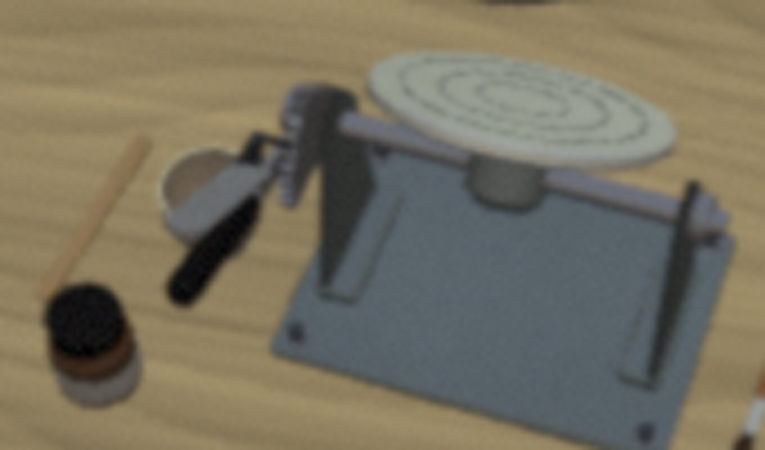

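View pics/tc1.png

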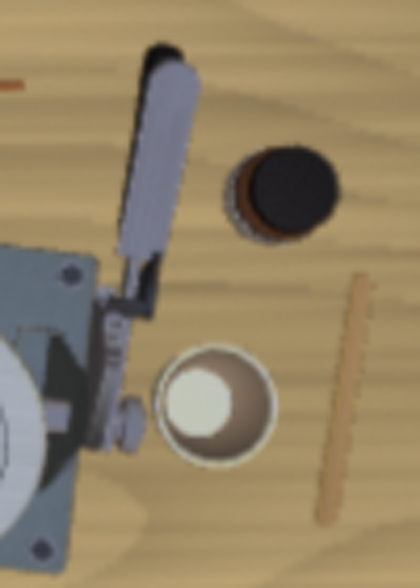

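```bash
python3 - <<'E'
from h import *
d=pickle.load(open("f0.pkl","rb"));S,T=d["scene"],d["top"]
s=lambda x,y:(215+x/4.5,125+y/4.5); t=lambda x,y:(360+x/4.2,170+y/4.2)
np.set_printoptions(precision=4,suppress=True)
print("base corners top",[plane(T,u,.01)[:2] for u in((279,219),t(95,255),t(65,575),(268,295))])
print("base corners scene",[plane(S,u,.01)[:2] for u in(s(275,350),s(735,240))])
for n,a,b in(("far end",(178,226),(177,66)),("near end",(265,165),(142,252)),("farR",(165,208),(198,72)),("farL",(190,242),(158,66)),("pivot knob",(312,100),(128,425)),("latchpin?",(258,150),(125,300)),("grip end",(182,292),(163,50))):
    p,e=tri(S,s(*a),T,t(*b));print(n,p,"gap %.4f"%e)
print("jar top",plane(T,t(294,190),.075),plane(S,s(88,315),.075),"cup rim",plane(T,t(215,405),.062))
# wheel disc: fit ellipse extents in top
h=cv2.cvtColor(T["pixels"],cv2.COLOR_RGB2HSV)
E
```

```text
base corners top [array([0.5044, 0.1857]), array([ 0.4712, -0.0879]), array([ 0.2736, -0.0648]), array([0.3069, 0.214 ])]
base corners scene [array([ 0.4749, -0.0822]), array([0.3196, 0.2177])]
far end [ 0.5544 -0.0961  0.2547] gap 0.0009
near end [ 0.4625 -0.0798  0.2013] gap 0.0097
farR [ 0.5499 -0.1043  0.2637] gap 0.0001
farL [ 0.5563 -0.0892  0.2436] gap 0.0022
pivot knob [ 0.3704 -0.0768  0.1565] gap 0.0108
latchpin? [ 0.4393 -0.0822  0.1849] gap 0.0091
grip end [ 0.5694 -0.0963  0.2107] gap 0.0014
jar top [ 0.5058 -0.1987  0.075 ] [ 0.5121 -0.1945  0.075 ] cup rim [ 0.3784 -0.1501  0.062 ]
```

```bash
cat > st.py <<'E'
# pose of TCP in tilt-axis frame, and shift/turn (tool axes) to a target there: st.py X Y Z
import sys
from h import *
from bench import r
np.set_printoptions(precision=4,suppress=True)
A=np.array([.373,-.074,.150]);yaw=-.117
B=Rot.from_euler('z',yaw).as_matrix()
o=r.get_obs();p=np.array(o["tcp_pos"]);R=Rot.from_rotvec(o["orientation"])
print("t",o["clock"],"tcp",p,"rel",B.T@(p-A),"F",np.array(o["contact_force"]),"w",o["grip_width"],"q",np.array(o["joints"]))
if len(sys.argv)>3:
    g=A+B@np.array([float(v) for v in sys.argv[1:4]])
    G=Rot.from_matrix(B@np.diag([1,-1,-1]))
    print("shift",R.inv().apply(g-p),"turn",(R.inv()*G).as_rotvec(),"per 0.1 up:",R.inv().apply([0,0,.1]))
E
python3 -m handwheel '[[0,0,-0.05,0,0,0],[0,0,-0.1,0,0,0],[0,0,-0.1,0,0,0]]' 0 && python3 st.py .158 0 .17
```

```text
clock: 0.48
tcp_pos: [0.2912, -0.6108, 0.3352]
orientation: [2.654, -1.675, 0.009]
contact_force: [-0.6, -0.1, 0.5]
grip_width: 0.0321
t 0.475 tcp [ 0.2912 -0.6108  0.3352] rel [-0.0186 -0.5427  0.1852] F [-0.5641 -0.0834  0.4784] w 0.032107991564281686 q [ 1.0121  0.408   0.0312  1.4254 -0.0128  1.302  -0.0821]
shift [-0.3654 -0.4385  0.0131] turn [ 0.0028 -0.0062 -1.0092] per 0.1 up: [ 0.0006 -0.0001 -0.1   ]
```

```bash
python3 -m handwheel '[[-0.037,-0.044,0,0,0,-0.1],[-0.073,-0.088,0,0,0,-0.2],[-0.11,-0.132,0,0,0,-0.3],[-0.146,-0.175,0,0,0,-0.4],[-0.183,-0.219,0,0,0,-0.5]]' >/dev/null && python3 st.py .158 0 .17
```

```text
t 1.1 tcp [ 0.4102 -0.3494  0.333 ] rel [ 0.0691 -0.2691  0.183 ] F [0.5221 0.546  0.3296] w 0.00019451587329049336 q [ 0.7512  0.1756 -0.188   1.7426  0.0379  1.2224 -0.0697]
shift [-0.0527 -0.2786  0.012 ] turn [ 0.0038 -0.0035 -0.506 ] per 0.1 up: [ 0.0004  0.0003 -0.1   ]
```

```bash
python3 -m handwheel '[[-0.01,-0.056,0,0,0,-0.1],[-0.021,-0.111,0,0,0,-0.2],[-0.032,-0.167,0,0,0,-0.3],[-0.043,-0.223,0,0,0,-0.4],[-0.053,-0.279,0.005,0,0,-0.506]]' >/dev/null && python3 -m handwheel '[[0,0,0,0,0,0]]' && python3 st.py .158 0 .14; python3 - <<'E'
from bench import r
import cv2,pickle
d={}
for n in("scene","top"): d[n]=r.grab_frame(n)
pickle.dump(d,open("f1.pkl","wb"))
a=cv2.resize(d["scene"]["pixels"][90:240,190:340,::-1],(400,400),interpolation=2)
b=cv2.resize(d["top"]["pixels"][150:300,330:480,::-1],(400,400),interpolation=2)
cv2.imwrite("pics/c2.png",cv2.hconcat([a,b]))
E
```

```text
clock: 1.85
tcp_pos: [0.5306, -0.0847, 0.325]
orientation: [3.135, -0.163, 0.0]
contact_force: [-0.5, -1.5, -0.0]
grip_width: 0.0001
t 1.85 tcp [ 0.5306 -0.0847  0.325 ] rel [0.1578 0.0078 0.175 ] F [-0.5014 -1.4723 -0.0009] w 6.893002821452461e-05 q [ 0.4247  0.2034 -0.4468  1.7403  0.0954  1.219  -0.1511]
shift [0.0001 0.0077 0.035 ] turn [ 0.0021 -0.0001  0.0129] per 0.1 up: [ 0.      0.0002 -0.1   ]
```

View pics/c2.png

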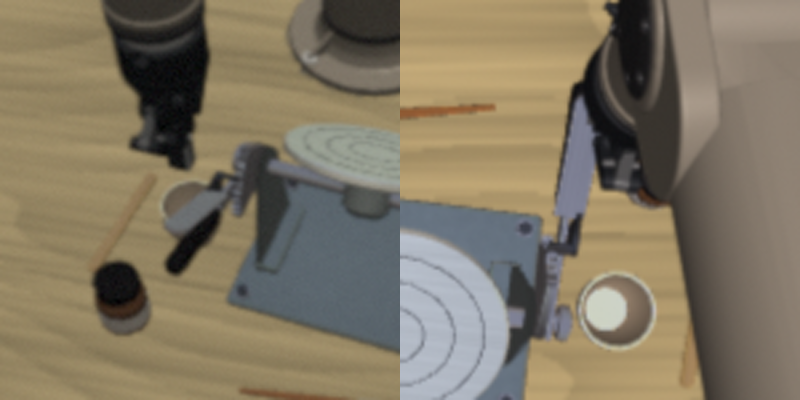

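Left: the fingertips are at about (160,150). Right: the arm body hides most of the gripper, with the fingers near (620,175) and the paddle at (575,150). I'll project the reported TCP into both views to check it.

```bash
python3 - <<'E'
from h import *
from bench import r
o=r.get_obs();d=pickle.load(open("f1.pkl","rb"))
p=np.array(o["tcp_pos"]);k=400/150
for q in (p,p+[0,0,.07],np.array([.5544,-.0961,.2547])):
    a=(proj(d["scene"],q)[0]-[190,90])*k;b=(proj(d["top"],q)[0]-[330,150])*k+[400,0];print(q,a,b)
s=lambda x,y:(190+x/k,90+y/k);t=lambda x,y:(330+(x-400)/k,150+y/k)
for n,a,b in(("far R",(166,216),(591,92)),("far end",(175,224),(582,88))): print(n,tri(d["scene"],s(*a),d["top"],t(*b)))
print(o["tcp_pos"],o["clock"])
E
```

```text
[ 0.5295052  -0.08984546  0.32513501] [177.06005523 160.85665074] [603.5907584  114.39660859]
[ 0.5295052  -0.08984546  0.39513501] [167.22532141 108.73940425] [624.11991794 100.55323615]
[ 0.5544 -0.0961  0.2547] [172.6039186  227.30709158] [592.9251658   95.16405759]
far R (array([ 0.55509682, -0.09552882,  0.27253122]), np.float64(0.008637970049587452))
far end (array([ 0.55880759, -0.08797838,  0.26718724]), np.float64(0.005495230909185372))
[ 0.5295052  -0.08984546  0.32513501] 1.95
```

```bash
python3 -m handwheel '[[0,0.002,0.03,0,0,0],[0,0.002,0.05,0,0,0],[0,0.002,0.056,0,0,0],[0,0.002,0.056,0,0,0]]' && python3 st.py .158 0 .1
```

```text
clock: 2.45
tcp_pos: [0.5289, -0.0931, 0.2691]
orientation: [3.132, -0.179, -0.002]
contact_force: [0.5, 0.7, 0.4]
grip_width: 0.0002
t 2.45 tcp [ 0.5289 -0.0931  0.2691] rel [ 0.1571 -0.0008  0.1191] F [0.5404 0.7435 0.3857] w 0.00019483718652051337 q [ 0.425   0.2471 -0.4374  1.8165  0.1216  1.1048 -0.1701]
shift [ 0.0009 -0.0009  0.0191] turn [0.005  0.0008 0.0025] per 0.1 up: [-0.0001  0.0005 -0.1   ]
```

```bash
for i in 1 2 3; do python3 -m handwheel '[[0,0,0.003,0,0,0],[0,0,0.006,0,0,0],[0,0,0.009,0,0,0]]' | grep -E "pos|force"; done; python3 st.py
```

```text
tcp_pos: [0.529, -0.0931, 0.2602]
contact_force: [0.3, -0.1, -0.6]
tcp_pos: [0.529, -0.0932, 0.251]
contact_force: [0.4, -1.0, -0.7]
tcp_pos: [0.5294, -0.0932, 0.2422]
contact_force: [-1.2, 0.4, 2.7]
t 3.575 tcp [ 0.5294 -0.0932  0.2422] rel [ 0.1575 -0.0009  0.0922] F [-1.1711  0.3935  2.6766] w 0.00018516789189909974 q [ 0.4199  0.273  -0.435   1.8491  0.1374  1.0481 -0.1842]
```

```bash
for i in 1 2 3 4; do python3 -m handwheel '[[0,0,0.003,0,0,0],[0.001,0,0.006,0,0,0],[0.001,0,0.009,0,0,0]]' | grep -E "pos|force"; done; python3 st.py; python3 - <<'E'
from bench import r
import cv2
a=cv2.resize(r.grab_frame("scene")["pixels"][110:230,200:350,::-1],(750,600),interpolation=2)
cv2.imwrite("pics/c3.png",a)
E
```

```text
tcp_pos: [0.5307, -0.0934, 0.2331]
contact_force: [0.7, 0.4, 1.9]
tcp_pos: [0.5319, -0.0936, 0.2241]
contact_force: [0.5, 0.4, 3.2]
tcp_pos: [0.5337, -0.0938, 0.2153]
contact_force: [0.8, -0.7, 5.3]
tcp_pos: [0.5356, -0.094, 0.2068]
contact_force: [1.8, 0.2, 5.7]
t 5.075 tcp [ 0.5356 -0.094   0.2068] rel [ 0.1639 -0.0009  0.0568] F [1.7871 0.1881 5.6673] w -0.00019107002371120764 q [ 0.4088  0.3185 -0.4281  1.8773  0.1643  0.9745 -0.2068]
```

View pics/c3.png

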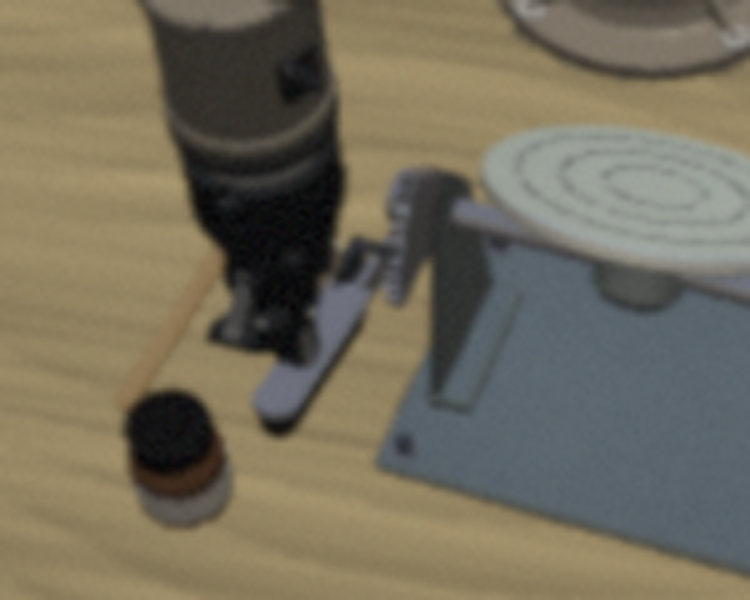

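The picture shows the fingertips on the paddle near (300,355). The paddle is flat on the grip and the arm is already moving at about 6 N, so I'll keep pushing.

```bash
for i in 1 2 3 4; do python3 -m handwheel '[[0.0,0,0.004,0,0,0],[0.001,0,0.008,0,0,0],[0.001,0,0.012,0,0,0],[0.001,0,0.016,0,0,0]]' | grep -E "pos|force"; done; python3 st.py
```

```text
tcp_pos: [0.5368, -0.0942, 0.1904]
contact_force: [2.7, -0.5, 4.7]
tcp_pos: [0.538, -0.0944, 0.1741]
contact_force: [1.2, -0.6, 3.9]
tcp_pos: [0.539, -0.0945, 0.1578]
contact_force: [1.7, 0.3, 3.9]
tcp_pos: [0.5392, -0.0946, 0.1412]
contact_force: [-0.9, 1.5, 4.3]
t 7.125 tcp [ 0.5392 -0.0946  0.1412] rel [ 0.1675 -0.0011 -0.0088] F [-0.8875  1.4638  4.2557] w 2.859994371019878e-06 q [ 0.385   0.4053 -0.4078  1.9275  0.2169  0.8476 -0.2515]
```

```bash
for i in 1 2 3 4; do python3 -m handwheel '[[0,0,0.003,0,0,0],[0,0,0.006,0,0,0],[0,0,0.008,0,0,0]]' | grep -E "pos|force"; done; python3 st.py
```

```text
tcp_pos: [0.5388, -0.0946, 0.1328]
contact_force: [-1.4, 0.0, 3.1]
tcp_pos: [0.5388, -0.0947, 0.1246]
contact_force: [-0.6, 1.2, 4.0]
tcp_pos: [0.5389, -0.0948, 0.1171]
contact_force: [-5.9, 1.2, 18.1]
tcp_pos: [0.5418, -0.0951, 0.114]
contact_force: [-13.9, 0.0, 51.5]
t 8.625 tcp [ 0.5418 -0.0951  0.114 ] rel [ 0.1701 -0.0012 -0.036 ] F [-13.9329   0.0261  51.5408] w -0.0002158632716704381 q [ 0.3711  0.4435 -0.3945  1.945   0.2448  0.7906 -0.2761]
```

The force has climbed sharply at z≈0.117, the height predicted for the stop. I'll ease off and retreat.

```bash
python3 -m handwheel '[[0,0,-0.004,0,0,0],[0,0,-0.01,0,0,0],[0,0,-0.03,0,0,0],[0,0,-0.06,0,0,0],[0,0,-0.1,0,0,0]]' |grep force; python3 -m handwheel '[[0,-0,-0.03,0,0,0],[0,0.04,-0.07,0,0,0],[0.0,0.1,-0.1,0,0,0],[0,0.15,-0.1,0,0,0],[0,0.15,-0.1,0,0,0]]'; python3 -m handwheel '[[0,0,0,0,0,0],[0,0,0,0,0,0]]'|grep force; python3 - <<'E'
from bench import r
import cv2,pickle
d={n:r.grab_frame(n) for n in("scene","top")};pickle.dump(d,open("f2.pkl","wb"))
a=cv2.resize(d["scene"]["pixels"][125:225,205:325,::-1],(480,400),interpolation=2)
b=cv2.resize(d["top"]["pixels"][170:310,360:460,::-1],(286,400),interpolation=2)
cv2.imwrite("pics/c4.png",cv2.hconcat([a,b]))
E
```

```text
contact_force: [0.7, -0.6, -0.3]
clock: 9.88
tcp_pos: [0.5202, -0.2486, 0.3134]
orientation: [3.127, -0.194, 0.004]
contact_force: [-0.2, 0.6, -0.2]
grip_width: -0.0
contact_force: [0.3, 0.7, -0.9]
```

View pics/c4.png

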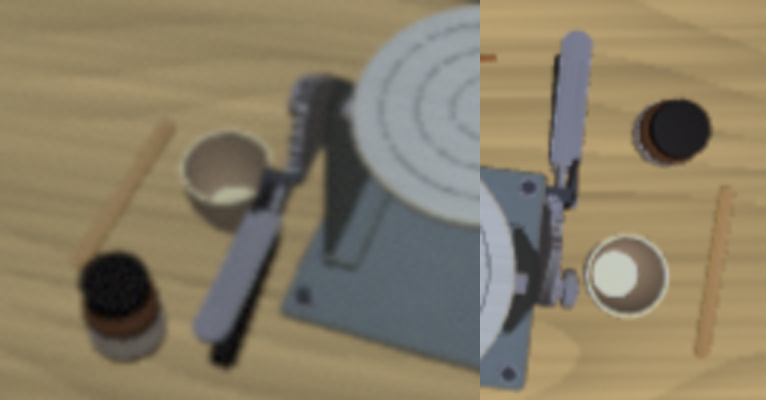

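The paddle now stands off the grip: in the left half its end is at (210,330) and the grip end at (222,358). I'll check both against the predictions for tilt 0 and latch 0.

```bash
python3 - <<'E'
from h import *
np.set_printoptions(precision=4,suppress=True)
d=pickle.load(open("f2.pkl","rb"));S,T=d["scene"],d["top"]
s=lambda x,y:(205+x/4,125+y/4);t=lambda x,y:(360+(x-480)/2.86,170+y/2.857)
A=np.array([.373,-.074,.150]);B=Rot.from_euler('z',-.117).as_matrix()
for n,a,b in(("paddle far, expect .2165,-.008",(208,336),(577,32)),):
    p,e=tri(S,s(*a),T,t(*b));print(n,B.T@(p-A),e)
# predicted scene pixels of paddle end / grip end for tilt, latch
k=4
for ti,la in((0,0),(0,.12),(0,.28),(.133,0),(.05,0)):
    c=lambda a:np.array([np.cos(a),0,np.sin(a)]);n=lambda a:np.array([-np.sin(a),0,np.cos(a)])
    a=ti-.02-la;pe=.075*c(ti-.3)+.1445*c(a)+.017*n(a);ge=.211*c(ti-.3)
    print(ti,la,[(proj(S,A+B@q)[0]-[205,125])*4 for q in(pe,ge)],(proj(T,A+B@pe)[0]-[360,170])*2.86+[480,0])
# wheel disc: ellipse in top and scene, upper face centre should be z .196 over axis, normal vertical
w=np.array([B@[0.1*np.cos(x),.137+.1*np.sin(x),.046] for x in np.arange(0,6.28,.1)])+A
for n in("top","scene"):
    f=d[n];h=cv2.cvtColor(f["pixels"],cv2.COLOR_RGB2HSV);c=proj(f,w.mean(0))[0]
    m=np.zeros(h.shape[:2],np.uint8);L=f["pixels"].min(2);m[L>np.percentile(L[int(c[1])-10:int(c[1])+10,int(c[0])-10:int(c[0])+10],5)-12]=255
    m=cv2.morphologyEx(m,cv2.MORPH_OPEN,np.ones((5,5)));cs=cv2.findContours(m,0,1)[0]
    q=[x for x in cs if cv2.pointPolygonTest(x,(float(c[0]),float(c[1])),False)>=0]
    print(n,"pred level",cv2.fitEllipse(proj(f,w).astype(np.float32)),"seen",cv2.fitEllipse(cv2.convexHull(q[0])) if q else None)
E
```

```text
paddle far, expect .2165,-.008 [ 0.2111  0.0006 -0.0125] 0.0019757581458162933
0 0 [array([201.8755, 338.3923]), array([219.6116, 362.0758])] [578.0675  25.2044]
0 0.12 [array([204.7218, 352.6147]), array([219.6116, 362.0758])] [574.5991  27.8545]
0 0.28 [array([210.1733, 367.172 ]), array([219.6116, 362.0758])] [569.8269  34.9345]
0.133 0 [array([196.9032, 314.4195]), array([211.4381, 349.2832])] [584.0704  20.3639]
0.05 0 [array([199.7699, 330.0216]), array([216.3677, 357.8983])] [580.3369  22.8783]
top pred level ((327.87823486328125, 264.861328125), (90.6605453491211, 91.43636322021484), 177.79978942871094) seen ((326.5967102050781, 263.82708740234375), (88.98194122314453, 90.18628692626953), 2.892760992050171)
scene pred level ((327.74188232421875, 151.41729736328125), (54.7723388671875, 71.05142211914062), 91.05424499511719) seen ((328.1523742675781, 153.15272521972656), (55.02429962158203, 70.58448028564453), 91.43709564208984)
```

```bash
python3 -c "
from bench import r
o=r.get_obs();print(o['clock'],o['contact_force'],abs(o['qvel']).max());print(r.hand_in())"
```

```text
10.225 [ 0.5712713  -0.58341045  0.12976318] 0.0035260382152421076
the job is handed in; nothing more can be done
None
```

I pressed the latch paddle flat with the closed fingertips and pushed the arm down onto its stop. Then I lifted straight off and handed in at about 10.2 s; no verdict is reported.

- **Level:** In the last pictures the wheel head matches a level disc: its outline has an axis ratio of 0.780, against 0.771 predicted for level, so it is within about 0.015 rad. Its centre is within 2 px. The push force jumped at the TCP height expected for the stop.
- **Latch:** The paddle has sprung back up. Its tip is within about 5 mm of where it should be with the latch released and the arm down.
- **Bystanders:** The jar, cup and modelling tool look unmoved by eye. I did not measure them, and I did not check the bowl, tumbler and brushes again.
- **Robot:** It stands clear, with no contact force above sensor noise.

- **Harder on the stop than intended:** The last push reached about 50 N through the fingertips, more than I meant. That is under the 120 N wrist limit. I took the 40 N limit to apply only to the arm and gripper body.
- **Lower push force than stated:** On the way down the push read 3 to 6 N, a little below the stated 5 to 8 N. The arm still moved freely past the teeth.

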